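# Seat a cast resin blank in the three-point drilling nest

### The job

Lay the round resin blank flat on the two white strips of the drilling nest and nudge it with the fingers until it touches both fixed steel balls; let go of it there before the plunger touches it, because a blank shoved along by the plunger gets scored. Then slide the plunger carriage up by its upright plate until the sprung brass nose bears on the rim with about 4 N, so that the blank stays held between all three points, and take your hand away. The resin is still soft: none of the three points may ever press on it with more than 10 N, and leave the tape, dropper and vial where they are.

Things in the scene. Friction and masses are not known exactly. Their poses are not given: they have to be found in the camera images.
- blank: round cream cast resin blank: a disc of 60 mm diameter, 16 mm thick, with a slightly raised top face (2.8 mm higher, 47 mm across), about 75 g, lying flat on the table at first. Origin: centre of its underside, z up. Grip it across its diameter.
- nest: drilling nest screwed to the table: aluminium plate 229 x 104 mm, 12 mm thick. Its x axis runs along the length from the plunger end to the two fixed balls, y to the left of that, z up. Origin: on the plate's centre line at table height, 65.5 mm from the end with the balls, 163.5 mm from the plunger end.
- strips (a point): point on the nest's centre line at the height of the strip tops (16 mm above the table), at the nest's x = -24 mm; axes as the nest. Two white strips (7 mm wide, at y = -12 and +12 mm, from x = -154 to +25 mm of the nest) carry the blank and the carriage. A blank laid down centred here clears both the balls and the parked plunger.
- mid_home (a point): middle of the range of homes, at the nest's x = 0, y = 0, 16 mm above the table. The dark yoke (up to 31 mm high, unyielding) with two 14 mm steel balls (centres at y = -28.3 and +28.3 mm, 24 mm above the table) is locked at a setting that differs each time and is not measured: a blank touching both has its centre at y = 0, x from -9 to +9 mm, 23.8 mm short of the balls in x.
- push_plate (a point): middle of the rear face (away from the balls) of the carriage's upright aluminium plate: 36 mm wide, 6 mm thick, 17.5 to 53.5 mm above the table; this point is 40 mm up, at x = -158 mm of the nest when fully parked. Axes as the nest. The carriage starts 0 to 6 mm from there and slides along +x, at most 92 mm in all. Sliding takes about 9 N; it stays where it is left.
- nose_line (a point): point of the carriage 57 mm ahead of push_plate in x, on the plunger's axis, 24 mm above the table (half way up a blank on the strips). The tip of the brass ball nose (10 mm diameter) stands 4 mm behind to 4 mm ahead of it: how far the plunger is screwed in differs each time and is not measured. The nose springs back up to 4 mm: it starts to move at 1 N and takes 5 N more per mm.
- masking_tape: bystander: roll of masking tape lying flat, 100 mm across, 24 mm high; origin at the centre of its underside
- dropper: bystander: small standing dropper bottle, 25 mm across, 80 mm high; origin at the centre of its underside
- vial: bystander: small standing screw vial, 27 mm across, 45 mm high; origin at the centre of its underside
Mind the look-alikes: they are no part of the job. Of the things like the blank, leave any that is red or turquoise; of the rest the smaller one is meant.

How it is judged:
On the way:
1. the blank lies flat on the strips, let go, against both balls, with the plunger not yet touching it (horizontal distance between blank and locator_c0 below 0.0385 m and horizontal distance between blank and locator_c1 below 0.0385 m and z of blank in the frame of nest below 0.0175 m and angle between blank's own z axis and vertical below 0.04 rad and contact force between blank and the fingers below 0.05 N and contact force between blank and plunger below 0.05 N), for 0.2 s.
At the end, for the whole second after the job is handed in: The blank lies flat on the strips at rest (within 0.04 rad, underside within 1.5 mm of the strip tops), bears on both steel balls with more than 0.7 N each, and the plunger's nose presses on it with 2 to 7 N; the hand is away (contact force between blank and locator_c0 above 0.7 N and contact force between blank and locator_c1 above 0.7 N and contact force between blank and plunger between 2 and 7 N and z of blank in the frame of nest below 0.0175 m and angle between blank's own z axis and vertical below 0.04 rad and linear speed of blank below 0.01 m/s); the robot touches nothing.
It fails at once if one of the three points presses on the blank with more than 10 N (contact force between blank and locator_c0 above 10 N or contact force between blank and locator_c1 above 10 N or contact force between blank and plunger above 10 N).
It fails at once if a bystander (tape, dropper, vial) is moved by more than 20 mm (distance of any of masking_tape, dropper, vial from where it was at the start of the episode above 0.02 m).
It also fails if it takes over 72 s, if anything falls off the work surface, if the arm or the gripper's body presses on something with over 40 N, if the wrist force passes 120 N, or if a joint passes its speed limit or range.

### The arm

A 6-joint arm with a two-finger parallel gripper is mounted at the origin on a cart in front of the work surface, level with it; the furniture and walls round the work are solid. World frame = base frame: x ahead of the robot, y to its left, z up, the work surface at z = 0. Lengths are in m, angles in rad, forces in N, time in s.
With the tool pointing down it reaches from about 0.375 to 0.975 m from the base axis. Payload 3.8 kg.
Tool frame: the origin (TCP) lies at the very end of the fingers, on their centre line; the grasp point (between the pads) lies 19 mm behind it; z points along the fingers, y is the line along which they close (so a half turn about z gives the same grasp; the last joint's range is limited). The gripper opens to 85 mm and grips with 20 to 120 N. Pads are 22 mm wide; open, the fingers measure 114 mm over their backs; the gripper's body (76 mm by 85 mm) begins 54 mm behind the grasp point. The pads swing forward as they close: fully open they stand 13 mm farther back than shut.
Start: joints at [1.31, 0.264, 1.604, -0, 1.274, -0.037], TCP at [0.15, 0.658, 0.231] pointing down, gripper open.
Joint ranges: [-2.63, 2.63], [-0.94, 2.18], [0.31, 2.57], [-1.31, 4.45], [0, 2.66], [-2.55, 2.55]. Speed limits (rad/s): [2.57, 2.57, 3.14, 3.14, 3.14, 3.14].

### API

Orientations are given as a unit quaternion [w, x, y, z].
In Python, from bench import env gives the robot as it stands.
- The arm moves only by the shell command python3 -m handwheel 'ROWS'. ROWS is JSON, a list of rows, each a list of 7 numbers: the shift along the tool's x, y, z each as a share of 30 cm, from -1 to 1, then the turn, a rotation vector about the tool's x, y, z each as a share of 45 degrees, from -1 to 1, then the opening, from -1 (shut) to 1 (fully open). In form: [[x, y, z, ax, ay, az, hand], ...]. A call has 1 to 10 rows; each row is the pose to reach, as a shift and turn from the pose commanded when the call began, along the tool's axes at that moment; what a row does not reach only later rows make up. A row lasts 1/12 s, in which the tool goes at most 41.7 mm and 7.16 degrees, less where a joint would pass 70% of its speed; a pose out of reach is approached as far as the arm can. A call with a number of a shift or a turn outside -1 to 1 is refused whole. A call with a gripper value outside its range is refused whole. The fingers move at their own pace and stop on an object; the grip force is fixed at half the most. Time passes only in rows, so rows that repeat a pose let the fingers close. It gives the time, the measured TCP pose, the force, the opening and the grip force at its end, in the units of the state.
- env.read_state(): the state, without advancing time (a new reading comes with each control period).
- env.grab_frame(name): name is "side" or "top"; returns a dict with "img" (420x560x3 uint8, red, green, blue), "mtx" (3x3 intrinsics, pixels), "k1" (the pictures are not rectified: a ray, as slopes to the right and down, at radius r is drawn at 1 + k1 r^2 times it, then the intrinsics apply), "origin" and "orientation" of the camera in the world. Camera axes: x right, y up, looking along -z (the intrinsics and any distortion apply to the point x, -y, -z); pixel columns grow to the right and rows downward; lengths in m; the calibration is good to about 2 mm. A picture is of the moment at which its call begins. There is no depth.
- env.sign_off(): hands the job in; it is judged then, once.
The state is a dict: "clock": time; "q": joint angles; "dq": joint speeds; "joint_torque": joint torques, N m; "tcp_pos": TCP position; "tcp_rot": TCP orientation; "force": force on the tool from outside, world axes, zero at the start; "torque": the same for the moment, N m; "gripper_width": finger opening in m; "grasp_force": force on a finger pad.
Only numpy, scipy, OpenCV 4.12 (cv2) and the standard library are available. Lean on these libraries where they do the work, as an engineer would, in place of code of your own. Each camera call takes 0.05 s, during which the arm holds its last target. There are 200 camera calls.

## Working session

There is one attempt and no reset: what is moved stays moved. The work goes in short steps, Python scripts to look and compute and a shell command to move; the robot and the scene stay as the last step left them, time stands still between calls to the robot, and variables do not carry over. Pictures are saved under pics/ and viewed, at most 10 in all, crops included, and the job is handed in when it is done.

```bash
mkdir -p pics; ls
python3 - <<'E'
from bench import env
import cv2
for n in("top","side"):
    f=env.grab_frame(n); cv2.imwrite(f"pics/{n}0.png",cv2.resize(f["img"][:,:,::-1],(784,588)))
    cv2.imwrite(f"pics/{n}0raw.png",f["img"][:,:,::-1])
    print(n,f["mtx"],f["k1"],f["origin"],f["orientation"])
print(env.read_state())
E
```

```text
pics
top [[418.99881485   0.         271.62673641]
 [  0.         418.99881485 208.01701241]
 [  0.           0.           1.        ]] 0.00960345611718133 [ 0.40547999 -0.03379586  1.12460504] [ 0.71352604  0.04937627 -0.04230389 -0.69760516]
side [[395.13736443   0.         280.3736812 ]
 [  0.         395.13736443 205.41714044]
 [  0.           0.           1.        ]] 0.018251347785984195 [ 0.47697117 -0.77852725  0.65892907] [ 0.90316062  0.42707581 -0.02766708 -0.03378887]
{'clock': 0.1, 'q': array([ 1.31008904e+00,  2.64702753e-01,  1.60526337e+00,  1.85823846e-05,
        1.27375147e+00, -3.68907163e-02]), 'dq': array([ 0.00058364, -0.00038012, -0.00483371,  0.0008142 , -0.00010237,
        0.00173963]), 'joint_torque': array([ 2.02488786e-04, -5.16706467e+01, -3.68593562e+01, -1.15573416e-04,
        6.19872473e-03, -3.76888477e-05]), 'tcp_pos': array([0.14962958, 0.65749858, 0.23005575]), 'tcp_rot': array([-1.66295273e-04,  1.11677499e-01,  9.93743934e-01, -1.04941485e-03]), 'force': array([-0.545392  ,  0.00854089,  0.38669651]), 'torque': array([0.02725899, 0.01147164, 0.02366432]), 'grasp_force': 0.0, 'gripper_width': 0.08535564747348158}
```

View pics/top0.png

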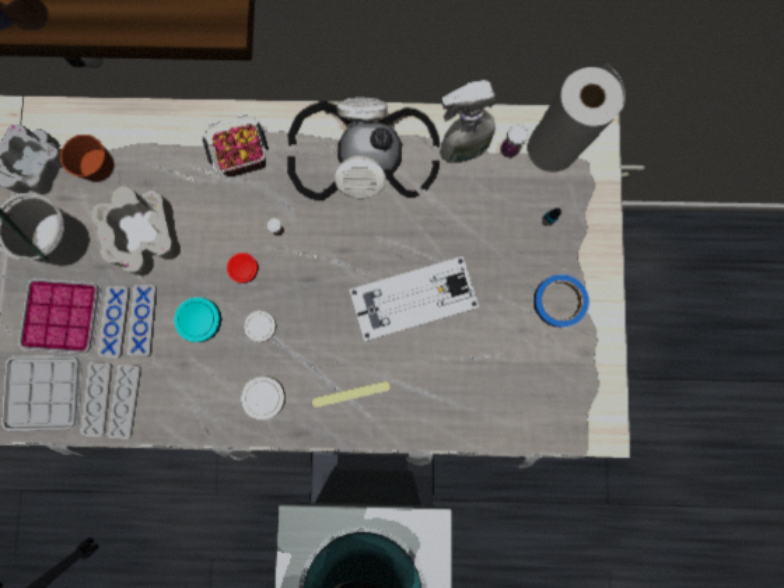

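View pics/side0.png

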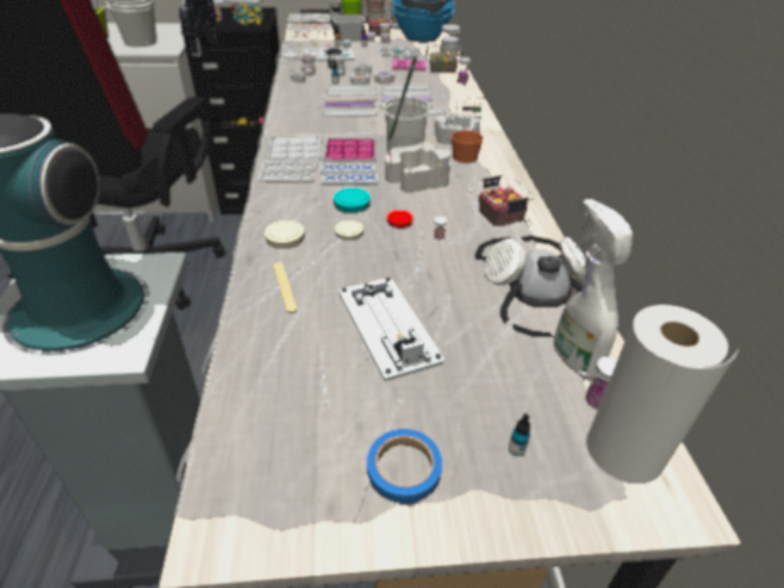

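The top view shows the blank (small cream disc) at (259,326), with the larger look-alike at (262,398). The nest lies from (356,313) at the ball yoke end or the other end to (475,283), with the carriage probably the black block at (457,285). The vial is at (275,226), the tape at (561,301) and the dropper at (551,216).

```bash
cat > h.py <<'E'
import numpy as np,cv2
from scipy.spatial.transform import Rotation as R
def rot(q): return R.from_quat([q[1],q[2],q[3],q[0]])
def cam(f): return f["mtx"],f["k1"],np.array(f["origin"]),rot(f["orientation"])
def ray(f,u,v):
    K,k1,o,r=cam(f); p=cv2.undistortPoints(np.array([[[u,v]]],float),K,np.array([k1,0,0,0.]))[0,0]
    return o,r.apply([p[0],-p[1],-1])
def hit(f,u,v,z):
    o,d=ray(f,u,v); return (o+d*(z-o[2])/d[2])
def proj(f,P):
    K,k1,o,r=cam(f); c=r.inv().apply(np.atleast_2d(P)-o); s=np.c_[c[:,0]/-c[:,2],-c[:,1]/-c[:,2]]
    return s*(1+k1*(s**2).sum(1,keepdims=True))@K[:2,:2].T+K[:2,2]
E
python3 - <<'E'
import cv2
a=cv2.imread("pics/top0raw.png");cv2.imwrite("pics/tc.png",cv2.resize(a[175:255,165:350],None,fx=4,fy=4,interpolation=cv2.INTER_CUBIC))
a=cv2.imread("pics/side0raw.png");cv2.imwrite("pics/sc.png",cv2.resize(a[150:275,230:330],None,fx=4.6,fy=4.6,interpolation=cv2.INTER_CUBIC))
E
```

```text
(no output)
```

View pics/tc.png

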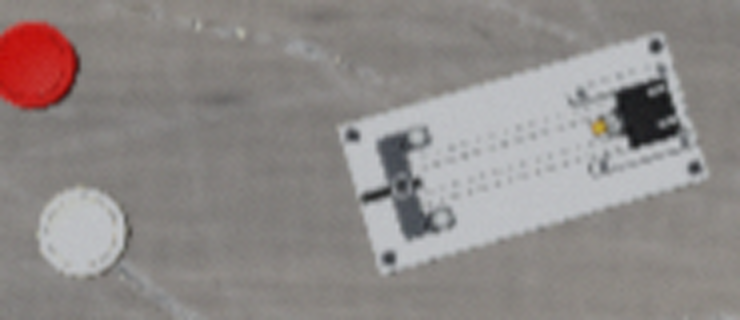

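View pics/sc.png

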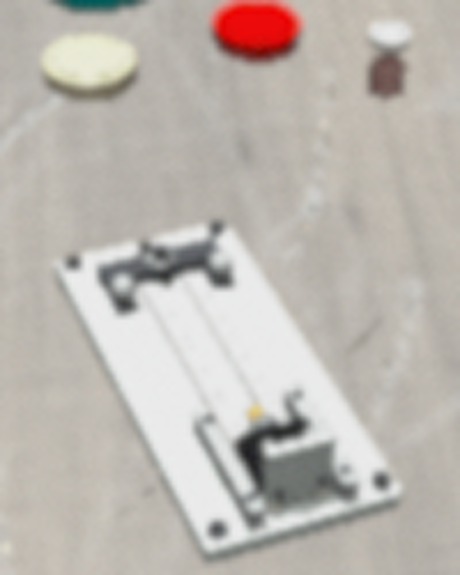

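Top crop: plate corners are at (339,126), (662,34), (707,175) and (385,273), with the balls at about (417,138) and (440,219). The brass tip is at about (597,127) and the black carriage is to the right, so nest +x points image-left; the blank is at (82,232). Side crop: plate corners are at (57,263), (237,228), (400,487) and (206,546), and the blank's top is at about (89,60).

```bash
cat > m1.py <<'E'
from h import *; from bench import env
from scipy.optimize import least_squares
ft=env.grab_frame("top"); fs=env.grab_frame("side")
T=lambda p:(np.array(p)+.5)/4-.5+[165,175]
S=lambda p:(np.array(p)+.5)/4.6-.5+[230,150]
# nest frame: x to balls. image-left = +x ; y left of x
C=np.array([[65.5,-52],[-163.5,-52],[-163.5,52],[65.5,52]])/1e3
tp=T([[339,126],[662,34],[707,175],[385,273]]); sp=S([[237,228],[400,487],[206,546],[57,263]])
def W(p,c,z):
    a=p[2];r=np.array([[np.cos(a),-np.sin(a)],[np.sin(a),np.cos(a)]]); xy=c@r.T+p[:2]; return np.c_[xy,np.full(len(c),z)]
def fit(c,both): 
    f=lambda p:np.r_[(proj(ft,W(p,c,.012))-tp).ravel(), 0.5*(proj(fs,W(p,c,.012))-sp).ravel() if both else []]
    return least_squares(f,[.35,0,1.8])
for b in(0,1):
    s=fit(C,b); print(s.x,np.degrees(s.x[2]),np.abs(s.fun).max(),s.fun.round(1))
print("top-only balls",hit(ft,*T([417,138]),.027),hit(ft,*T([440,219]),.027),"nose",hit(ft,*T([595,127]),.026))
print("model balls",W(s.x,np.array([[.0238,-.0283],[.0238,.0283]]),.024), "plate",W(s.x,np.array([[-.158,0]]),.04))
print("blank top",hit(ft,*T([82,232]),.012),"side",hit(fs,*S([89,60]),.0165))
print("vial",hit(ft,*T([4*(275/1.4-165),4*(226/1.4-175)]),.04))
E
python3 m1.py
```

```text
[ 0.52490073 -0.03845073  1.88281715] 107.87747607947705 1.0689157278227128 [-0.4  0.   0.4 -1.1  1.   0.5 -1.   0.5]
[ 0.52560394 -0.03818522  1.87880759] 107.6477453419687 1.3097128204197759 [-0.4 -0.4  0.5 -1.1  0.9  0.5 -1.2  0.2 -1.3 -0.8  0.4  0.7 -0.1  0.7
 -0.5 -0.1]
top-only balls [ 0.54545603 -0.01393446  0.027     ] [ 0.49223043 -0.03030565  0.027     ] nose [ 0.55550066 -0.13134503  0.026     ]
model balls [[ 0.54535679 -0.00692574  0.024     ]
 [ 0.49142047 -0.02408483  0.024     ]] plate [[ 0.57350386 -0.18874948  0.04      ]]
blank top [0.47943222 0.2076623  0.012     ] side [0.48128306 0.20518381 0.0165    ]
vial [0.66805198 0.18203235 0.04      ]
```

```bash
cat > to.py <<'E'
# usage: to.py x y z yaw(deg of tool y) -> full shares
import sys; from h import *; from bench import env
def nest(x,y,n=(.5253,-.0383,np.radians(107.75))):
    return np.array([n[0]+x*np.cos(n[2])-y*np.sin(n[2]), n[1]+x*np.sin(n[2])+y*np.cos(n[2])])
def to(p,yaw):
    s=env.read_state(); r=rot(s["tcp_rot"]); a=np.radians(yaw)
    y=np.array([np.cos(a),np.sin(a),0]); z=np.array([0,0,-1.]); x=np.cross(y,z)
    best=min((R.from_matrix(np.c_[k*x,k*y,z]) for k in(1,-1)),key=lambda g:(r.inv()*g).magnitude())
    print("shift",(r.inv().apply(p-s["tcp_pos"])/.3).round(4),"turn",((r.inv()*best).as_rotvec(degrees=True)/45).round(4),
     "tcp",s["tcp_pos"].round(4),"F",s["force"].round(2),"w",round(s["gripper_width"],4),"g",round(s["grasp_force"],1),"t",s["clock"],"q",s["q"].round(2))
if __name__=="__main__":
    a=[float(v) for v in sys.argv[2:]]
    if sys.argv[1]=="n": a[:2]=nest(*a[:2])
    to(np.array(a[:3]),a[3])
E
python3 to.py w .480 .206 .12 17.75
```

```text
shift [-1.4078 -1.2232  0.3697] turn [-1.8000e-03  9.0000e-04  1.3206e+00] tcp [0.1497 0.6577 0.2304] F [-0.12 -0.1  -0.38] w 0.0856 g 0.0 t 0.2 q [ 1.31  0.26  1.6   0.    1.27 -0.04]
```

```bash
python3 -m handwheel '[[-0.9,-0.8,0.1,0,0,0.9,1],[-0.9,-0.8,0.1,0,0,0.9,1],[-0.9,-0.8,0.1,0,0,0.9,1],[-0.9,-0.8,0.1,0,0,0.9,1],[-0.9,-0.8,0.1,0,0,0.9,1],[-0.9,-0.8,0.1,0,0,0.9,1],[-0.9,-0.8,0.1,0,0,0.9,1],[-0.9,-0.8,0.1,0,0,0.9,1],[-0.9,-0.8,0.1,0,0,0.9,1],[-0.9,-0.8,0.1,0,0,0.9,1]]'; python3 to.py w .480 .206 .12 17.75
```

```text
clock: 1.03
tcp_pos: [0.3619, 0.3598, 0.2005]
tcp_rot: [0.001, 0.451, 0.893, -0.001]
force: [-0.5, -0.1, 0.7]
gripper_width: 0.0854
grasp_force: 0.0
shift [-0.6454  0.0128  0.27  ] turn [-0.0012  0.0035  0.4148] tcp [0.3619 0.3598 0.2005] F [-0.47 -0.08  0.72] w 0.0854 g 0.0 t 1.0333 q [ 0.74 -0.03  1.98 -0.    1.18  0.1 ]
```

```bash
python3 -m handwheel '[[-0.645,0.013,0.27,0,0,0.415,1],[-0.645,0.013,0.27,0,0,0.415,1],[-0.645,0.013,0.27,0,0,0.415,1],[-0.645,0.013,0.27,0,0,0.415,1],[-0.645,0.013,0.27,0,0,0.415,1],[-0.645,0.013,0.27,0,0,0.415,1],[-0.645,0.013,0.27,0,0,0.415,1],[-0.645,0.013,0.27,0,0,0.415,1]]'; python3 to.py w .480 .206 .002 17.75
python3 - <<'E'
from bench import env
import cv2
a=env.grab_frame("top")["img"][:,:,::-1]; b=env.grab_frame("side")["img"][:,:,::-1]
c=lambda i,x,y:cv2.resize(i[y:y+100,x:x+100],(390,390),interpolation=2)
cv2.imwrite("pics/p1.png",cv2.hconcat([c(a,140,180),c(b,200,80)]))
E
```

```text
clock: 1.7
tcp_pos: [0.4783, 0.2117, 0.1202]
tcp_rot: [-0.0, 0.588, 0.809, -0.0]
force: [-0.2, 0.8, 0.5]
gripper_width: 0.0853
grasp_force: 0.0
shift [-2.01e-02 -2.00e-04  3.94e-01] turn [-0.0008 -0.0008  0.0043] tcp [0.4783 0.2117 0.1202] F [-0.18  0.77  0.5 ] w 0.0853 g 0.0 t 1.7 q [0.37 0.08 2.04 0.   1.03 0.06]
```

View pics/p1.png

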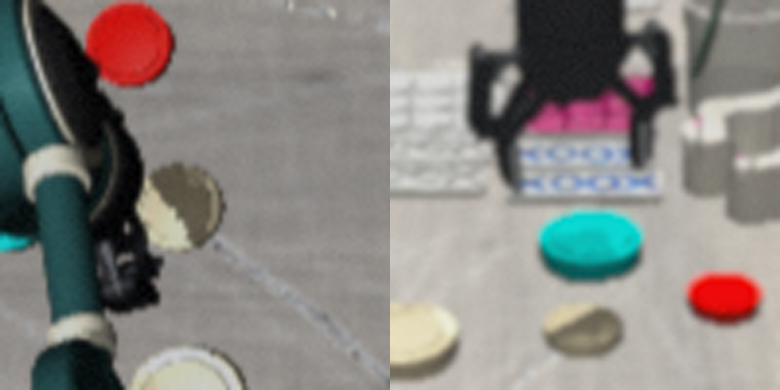

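Top half: the blank is at (182,205) beside the hand, partly in its shadow. Side half: the blank is at (583,328), with the open fingers above it at (515–640,165). Descending and gripping.

```bash
python3 -m handwheel '[[-0.015,0,0.3,0,0,0,1],[-0.015,0,0.3,0,0,0,1],[-0.015,0,0.3,0,0,0,1],[-0.015,0,0.36,0,0,0,1],[-0.015,0,0.39,0,0,0,1],[-0.015,0,0.39,0,0,0,1]]'; python3 to.py w .480 .206 .002 17.75
```

```text
clock: 2.3
tcp_pos: [0.4783, 0.2075, 0.0024]
tcp_rot: [-0.001, 0.587, 0.809, -0.001]
force: [-0.1, -1.0, -0.7]
gripper_width: 0.0855
grasp_force: 0.0
shift [-0.0066  0.0039  0.0014] turn [-0.004   0.      0.0074] tcp [0.4783 0.2075 0.0024] F [-0.15 -0.99 -0.68] w 0.0855 g 0.0 t 2.3 q [0.36 0.24 2.11 0.   0.79 0.05]
```

```bash
python3 -m handwheel '[[0,0,0,0,0,0,-1],[0,0,0,0,0,0,-1],[0,0,0,0,0,0,-1],[0,0,0,0,0,0,-1],[0,0,0,0,0,0,-1],[0,0,0,0,0,0,-1],[0,0,0,0,0,0,-1]]'; python3 to.py w .480 .206 .002 17.75
```

```text
clock: 2.88
tcp_pos: [0.4815, 0.208, 0.0059]
tcp_rot: [0.001, 0.588, 0.809, 0.002]
force: [-1.2, 0.9, 6.2]
gripper_width: 0.0566
grasp_force: 62.4
shift [-0.0047 -0.007   0.0129] turn [ 0.0045 -0.0007  0.0053] tcp [0.4815 0.208  0.0059] F [-1.21  0.85  6.2 ] w 0.0566 g 62.4 t 2.8833 q [0.36 0.23 2.11 0.   0.79 0.05]
```

```bash
python3 -m handwheel '[[0,0,-0.1,0,0,0,-1],[0,0,-0.2,0,0,0,-1],[0,0,-0.3,0,0,0,-1],[0,0,-0.3,0,0,0,-1],[0,0,-0.3,0,0,0,-1]]'; python3 to.py n -.024 0 .1 17.75
python3 - <<'E'
from bench import env
import cv2
a=env.grab_frame("top")["img"][:,:,::-1]; b=env.grab_frame("side")["img"][:,:,::-1]
c=lambda i,x,y:cv2.resize(i[y:y+100,x:x+100],(390,390),interpolation=2)
cv2.imwrite("pics/p2.png",cv2.hconcat([c(a,140,180),c(b,200,80)]))
E
```

```text
clock: 3.3
tcp_pos: [0.4827, 0.2081, 0.0972]
tcp_rot: [0.002, 0.588, 0.809, 0.003]
force: [-0.4, 0.2, 0.4]
gripper_width: 0.0568
grasp_force: 64.2
shift [-0.9051 -0.119  -0.0107] turn [ 0.0098 -0.0005  0.0055] tcp [0.4827 0.2081 0.0972] F [-0.38  0.21  0.42] w 0.0568 g 64.2 t 3.3 q [0.36 0.1  2.06 0.   0.97 0.05]
```

View pics/p2.png

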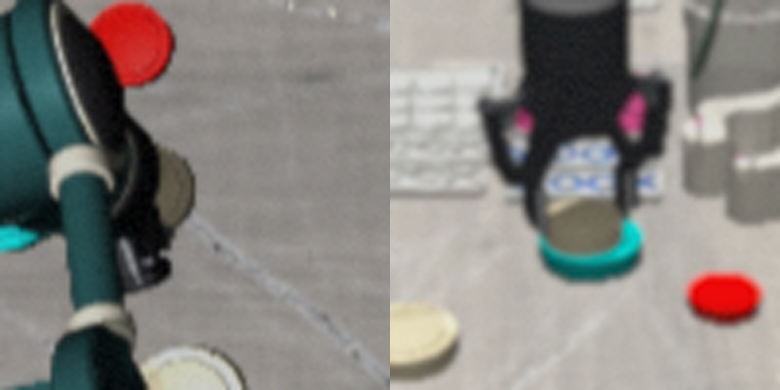

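Side half: the blank is held level between the fingers at (585,228). Top half: its rim shows at (175,190) beside the hand. Carrying it to the nest.

```bash
python3 -m handwheel '[[-0.905,-0.119,-0.01,0,0,0,-1],[-0.905,-0.119,-0.01,0,0,0,-1],[-0.905,-0.119,-0.01,0,0,0,-1],[-0.905,-0.119,-0.01,0,0,0,-1],[-0.905,-0.119,-0.01,0,0,0,-1],[-0.905,-0.119,-0.01,0,0,0,-1],[-0.905,-0.119,-0.01,0,0,0,-1],[-0.905,-0.119,-0.01,0,0,0,-1],[-0.905,-0.119,-0.01,0,0,0,-1]]'; python3 to.py n -.024 0 .023 17.75
```

```text
clock: 4.15
tcp_pos: [0.5285, -0.0633, 0.0945]
tcp_rot: [-0.002, 0.589, 0.808, -0.001]
force: [0.2, 0.3, -1.7]
gripper_width: 0.0564
grasp_force: 64.2
shift [0.002  0.0158 0.2383] turn [-0.0038 -0.0024  0.0012] tcp [ 0.5285 -0.0633  0.0945] F [ 0.23  0.3  -1.72] w 0.0564 g 64.2 t 4.15 q [-0.17  0.13  2.04  0.    0.98 -0.48]
```

```bash
python3 -m handwheel '[[0.002,0.012,0.08,0,0,0,-1],[0.002,0.012,0.16,0,0,0,-1],[0.002,0.012,0.2,0,0,0,-1],[0.002,0.012,0.2,0,0,0,-1],[0.002,0.012,0.2,0,0,0,-1],[0.002,0.012,0.2,0,0,0,-1]]'; python3 to.py n -.024 0 .023 17.75
python3 - <<'E'
from bench import env
import cv2
a=env.grab_frame("top")["img"][:,:,::-1]; b=env.grab_frame("side")["img"][:,:,::-1]
c=lambda i,x,y:cv2.resize(i[y:y+100,x:x+100],(390,390),interpolation=2)
cv2.imwrite("pics/p3.png",cv2.hconcat([c(a,245,160),c(b,230,185)]))
E
```

```text
clock: 4.65
tcp_pos: [0.5335, -0.0598, 0.0368]
tcp_rot: [0.0, 0.587, 0.809, 0.0]
force: [0.4, 0.3, 0.4]
gripper_width: 0.0568
grasp_force: 64.2
shift [-0.0033 -0.0042  0.0461] turn [0.0006 0.0002 0.0069] tcp [ 0.5335 -0.0598  0.0368] F [0.36 0.28 0.39] w 0.0568 g 64.2 t 4.65 q [-0.16  0.21  2.07  0.    0.86 -0.47]
```

View pics/p3.png

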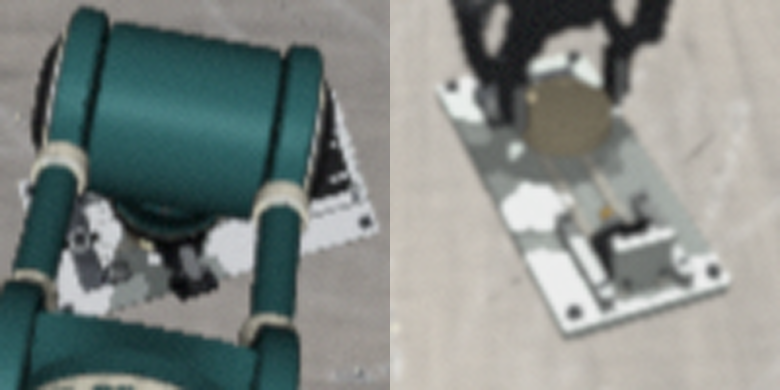

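Side half: the blank is held at (567,117) above the strips, the brass nose is at (606,212) and the carriage plate at (640,262). It is clear of the yoke.

Run:
```python
from to import *
f=env.grab_frame("side")
S=lambda u,v:((u-390+.5)/3.9-.5+230,(v+.5)/3.9-.5+185)
def n(p):
    a=np.radians(107.75);d=p[:2]-[.5253,-.0383];return np.array([d[0]*np.cos(a)+d[1]*np.sin(a),-d[0]*np.sin(a)+d[1]*np.cos(a)]).round(4)
print("blank",n(hit(f,*S(567,115),.0485)),"nose",n(hit(f,*S(606,209),.026)),"tcp",n(env.read_state()["tcp_pos"]))
```

```text
blank [-0.0328 -0.0022] nose [-0.0957 -0.0019] tcp [-0.0238 -0.0019]
```

```bash
python3 -m handwheel '[[-0.01,-0.003,0.02,0,0,0,-1],[-0.013,-0.003,0.035,0,0,0,-1],[-0.013,-0.003,0.043,0,0,0,-1],[-0.013,-0.003,0.043,0,0,0,-1],[-0.013,-0.003,0.043,0,0,0,-1]]'; python3 to.py n -.021 -.001 .022 17.75
```

```text
clock: 5.22
tcp_pos: [0.533, -0.0645, 0.0229]
tcp_rot: [-0.0, 0.588, 0.809, -0.0]
force: [0.0, -0.6, -0.5]
gripper_width: 0.0563
grasp_force: 64.2
shift [0.021  0.0057 0.003 ] turn [-0.0012 -0.0006  0.0052] tcp [ 0.533  -0.0645  0.0229] F [ 0.04 -0.59 -0.49] w 0.0563 g 64.2 t 5.2167 q [-0.17  0.23  2.07  0.    0.84 -0.48]
```

```bash
python3 -m handwheel '[[0.021,0.006,0,0,0,0,-1],[0.021,0.006,0,0,0,0,-1],[0.021,0.006,0.003,0,0,0,-1],[0.021,0.006,0.005,0,0,0,-1],[0.021,0.006,0.005,0,0,0,-1]]'; python3 to.py n -.021 -.001 .022 17.75
```

```text
clock: 5.63
tcp_pos: [0.5333, -0.0578, 0.0219]
tcp_rot: [0.0, 0.588, 0.809, 0.0]
force: [-0.2, 0.3, -0.1]
gripper_width: 0.057
grasp_force: 64.3
shift [ 0.0002 -0.0023 -0.0002] turn [0.0003 0.0002 0.0059] tcp [ 0.5333 -0.0578  0.0219] F [-0.17  0.3  -0.08] w 0.057 g 64.3 t 5.6333 q [-0.15  0.23  2.08 -0.    0.84 -0.47]
```

Not yet touching; feeling down.

```bash
python3 -m handwheel '[[0,0,0.004,0,0,0,-1],[0,0,0.004,0,0,0,-1],[0,0,0.004,0,0,0,-1]]'|sed -n '2p;4p';  python3 -m handwheel '[[0,0,0.004,0,0,0,-1],[0,0,0.004,0,0,0,-1],[0,0,0.004,0,0,0,-1]]'|sed -n '2p;4p'
```

```text
tcp_pos: [0.5338, -0.058, 0.0219]
force: [-1.6, 0.5, 5.5]
tcp_pos: [0.5343, -0.0581, 0.0218]
force: [-4.3, 0.8, 13.2]
```

```bash
python3 -m handwheel '[[0,0,-0.007,0,0,0,-1],[0,0,-0.007,0,0,0,-1],[0,0,-0.007,0,0,0,1],[0,0,-0.007,0,0,0,1],[0,0,-0.007,0,0,0,1],[0,0,-0.007,0,0,0,1],[0,0,-0.1,0,0,0,1],[0,0,-0.2,0,0,0,1],[0,0,-0.3,0,0,0,1],[0,0,-0.3,0,0,0,1]]'; python3 to.py n -.085 -.001 .11 17.75
```

```text
clock: 6.97
tcp_pos: [0.538, -0.0586, 0.1159]
tcp_rot: [0.005, 0.588, 0.809, 0.003]
force: [1.4, 0.4, 1.2]
gripper_width: 0.0853
grasp_force: 0.0
shift [-0.2057 -0.0174  0.0205] turn [0.0125 0.0063 0.0056] tcp [ 0.538  -0.0586  0.1159] F [1.37 0.37 1.24] w 0.0853 g 0.0 t 6.9667 q [-0.15  0.11  2.01  0.    1.01 -0.47]
```

```bash
python3 -m handwheel '[[0.8,0,-0.1,0,0,0,-1],[0.8,0,-0.1,0,0,0,-1],[0.8,0,-0.1,0,0,0,-1],[0.8,0,-0.1,0,0,0,-1],[0.8,0,-0.1,0,0,0,-1],[0.8,0,-0.1,0,0,0,-1],[0.8,0,-0.1,0,0,0,-1]]'|head -2
python3 - <<'E'
from bench import env
import cv2
a=env.grab_frame("top")["img"][:,:,::-1]; b=env.grab_frame("side")["img"][:,:,::-1]
c=lambda i,x,y:cv2.resize(i[y:y+80,x:x+100],(700,560),interpolation=2)
cv2.imwrite("pics/p4.png",c(a,245,170))
cv2.imwrite("pics/p4s.png",cv2.resize(b[190:270,230:330],(700,560),interpolation=2))
E
```

```text
clock: 7.55
tcp_pos: [0.4576, 0.1752, 0.1402]
```

View pics/p4.png

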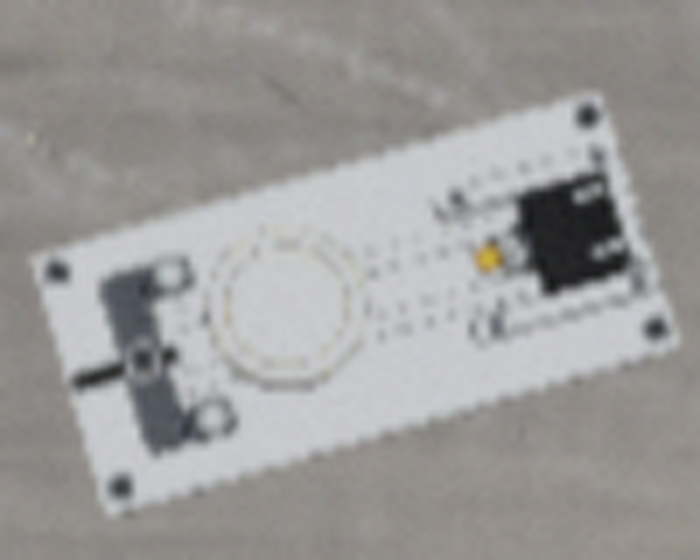

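The blank lies flat on the strips at (285,307). The balls are at (172,275) and (213,418), the brass nose at (487,258), and the plate corners at (35,260), (600,92), (680,342) and (112,515).

```bash
cat > m2.py <<'E'
from to import *
from scipy.optimize import least_squares
f=env.grab_frame("top"); T=lambda p:(np.array(p)+.5)/7-.5+[245,170]
C=np.array([[65.5,-52],[-163.5,-52],[-163.5,52],[65.5,52]])/1e3
tp=T([[35,260],[600,92],[680,342],[112,515]])
def W(p,c,z):
    r=R.from_euler('z',p[2]).as_matrix()[:2,:2]; return np.c_[c@r.T+p[:2],np.full(len(c),z)]
s=least_squares(lambda p:(proj(f,W(p,C,.012))-tp).ravel(),[.525,-.038,1.88]); p=s.x
print(p,np.degrees(p[2]),s.fun.round(1))
def n(q,z):
    d=hit(f,*T(q),z)[:2]-p[:2]; c,k=np.cos(p[2]),np.sin(p[2]); return (1e3*np.array([d@[c,k],d@[-k,c]])).round(1)
print("balls",n([172,275],.026),n([213,418],.026),"blank",n([285,307],.032),"nose",n([484,258],.025),"plate",n([630,226],.0535))
E
python3 m2.py; python3 to.py n -.085 0 .11 17.75
```

```text
[ 0.52437646 -0.03877971  1.8868019 ] 108.10578558761276 [-0.5 -0.3  0.2 -0.7  0.8  0.4 -0.5  0.5]
balls [ 16.2 -28.4] [17.  27.9] blank [-20.8  -3.7] nose [-98.6  -0.5] plate [-150.     6.6]
shift [-1.0131 -0.0072  0.0977] turn [-0.0005  0.0008  0.0077] tcp [0.4589 0.1703 0.1391] F [ 1.19 -0.23 -0.59] w -0.0001 g 0.0 t 7.7 q [ 0.31 -0.01  2.09 -0.    1.06 -0.01]
```

```bash
sed -i 's/n=(.5253,-.0383,np.radians(107.75))/n=(.5246,-.0386,np.radians(108.0))/' to.py; python3 to.py n -.072 0 .09 18|cut -c1-90
```

```text
shift [-0.97   -0.0084  0.1644] turn [-0.0005  0.0008  0.0022] tcp [0.4589 0.1703 0.1391]
```

```bash
python3 -m handwheel '[[-0.97,-0.008,0.13,0,0,0,-0.2],[-0.97,-0.008,0.13,0,0,0,-0.2],[-0.97,-0.008,0.13,0,0,0,-0.2],[-0.97,-0.008,0.13,0,0,0,-0.2],[-0.97,-0.008,0.13,0,0,0,-0.2],[-0.97,-0.008,0.13,0,0,0,-0.2],[-0.97,-0.008,0.13,0,0,0,-0.2],[-0.97,-0.008,0.13,0,0,0,-0.2],[-0.97,-0.008,0.13,0,0,0,-0.2],[-0.97,-0.008,0.13,0,0,0,-0.2]]'|sed -n 5p; python3 to.py n -.072 0 .02 18
```

```text
gripper_width: 0.0343
shift [0.003  0.0055 0.2655] turn [-0.002  -0.0016 -0.0042] tcp [ 0.5457 -0.1085  0.0996] F [0.2  0.73 0.53] w 0.0343 g 0.0 t 8.5333 q [-0.24  0.16  1.99  0.    1.   -0.55]
```

```bash
python3 -m handwheel '[[0.003,0.003,0.08,0,0,0,-0.2],[0.003,0.003,0.16,0,0,0,-0.2],[0.003,0.003,0.22,0,0,0,-0.2],[0.003,0.003,0.25,0,0,0,-0.2],[0.003,0.003,0.265,0,0,0,-0.2],[0.003,0.003,0.265,0,0,0,-0.2],[0.003,0.003,0.265,0,0,0,-0.2]]'|sed -n 4p; python3 to.py n -.058 0 .02 18
```

```text
force: [0.2, 0.9, 0.6]
shift [ 0.0431 -0.0046  0.0059] turn [0.0012 0.0007 0.0011] tcp [ 0.5478 -0.1056  0.0218] F [0.18 0.91 0.57] w 0.0342 g 0.0 t 9.1167 q [-0.24  0.26  2.03  0.    0.84 -0.55]
```

```bash
python3 -m handwheel '[[0.015,-0.003,0.004,0,0,0,-0.2],[0.03,-0.003,0.004,0,0,0,-0.2],[0.04,-0.003,0.004,0,0,0,-0.2],[0.047,-0.003,0.004,0,0,0,-0.2],[0.054,-0.003,0.004,0,0,0,-0.2],[0.06,-0.003,0.004,0,0,0,-0.2],[0.066,-0.003,0.004,0,0,0,-0.2],[0.072,-0.003,0.004,0,0,0,-0.2],[0.076,-0.003,0.004,0,0,0,-0.2],[0.08,-0.003,0.004,0,0,0,-0.2]]'|sed -n 4p; python3 to.py n -.043 0 .02 18
python3 - <<'E'
from bench import env
import cv2
b=env.grab_frame("side")["img"][:,:,::-1]
cv2.imwrite("pics/p5.png",cv2.resize(b[190:270,230:330],(700,560),interpolation=2))
E
```

```text
force: [0.4, -0.5, 0.2]
shift [ 0.0135  0.0007 -0.0008] turn [-0.0001  0.      0.0001] tcp [ 0.5389 -0.0834  0.0198] F [ 0.43 -0.55  0.22] w 0.034 g 0.2 t 9.95 q [-0.2   0.25  2.06 -0.    0.84 -0.51]
```

View pics/p5.png

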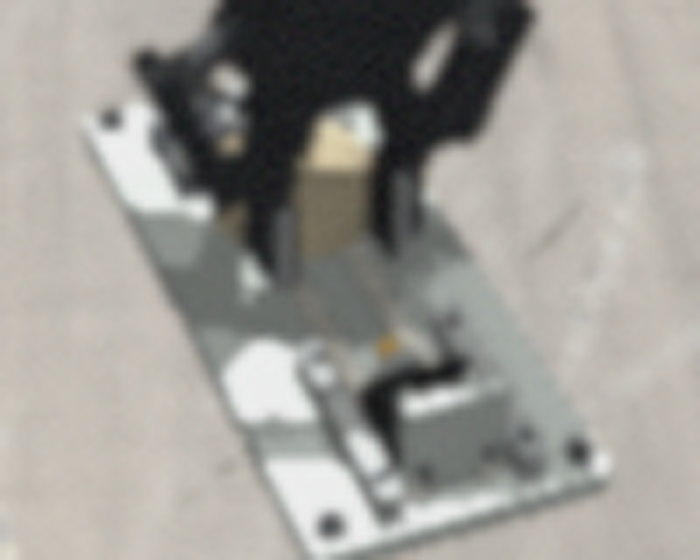

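The picture shows the blank at (340,180) cradled between the two fingers, at (285,240) and (405,215). It is clear of the nose at (388,345). Creeping on in small steps.

```bash
python3 -m handwheel '[[0.002,0,0,0,0,0,-0.2],[0.004,0,0,0,0,0,-0.2],[0.006,0,0,0,0,0,-0.2],[0.007,0,0,0,0,0,-0.2],[0.007,0,0,0,0,0,-0.2],[0.007,0,0,0,0,0,-0.2]]'|sed -n '2p;4p'; for i in 1 2 ; do python3 -m handwheel '[[0.001,0,0,0,0,0,-0.2],[0.002,0,0,0,0,0,-0.2],[0.002,0,0,0,0,0,-0.2],[0.002,0,0,0,0,0,-0.2]]'|sed -n '2p;4p';done
```

```text
tcp_pos: [0.5383, -0.0815, 0.0198]
force: [0.0, 0.4, 0.0]
tcp_pos: [0.5381, -0.0809, 0.0198]
force: [-0.2, -0.0, -0.7]
tcp_pos: [0.538, -0.0803, 0.0198]
force: [0.8, 0.1, -0.2]
```

```bash
for i in 1 2 3; do python3 -m handwheel '[[0.0012,0,0,0,0,0,-0.2],[0.0012,0,0,0,0,0,-0.2],[0.0012,0,0,0,0,0,-0.2]]'|sed -n '2p;4p';done
```

```text
tcp_pos: [0.5379, -0.08, 0.0198]
force: [-0.1, -0.2, -0.1]
tcp_pos: [0.5377, -0.0797, 0.0198]
force: [0.1, -0.1, 0.1]
tcp_pos: [0.5376, -0.0794, 0.0198]
force: [0.1, -0.8, 0.3]
```

```bash
for i in 1 2 3; do python3 -m handwheel '[[0.0012,0,0,0,0,0,-0.2],[0.0012,0,0,0,0,0,-0.2],[0.0012,0,0,0,0,0,-0.2]]'|sed -n '2p;4p';done
```

```text
tcp_pos: [0.5374, -0.0791, 0.0198]
force: [-0.8, -2.0, 0.4]
tcp_pos: [0.5373, -0.0788, 0.0198]
force: [-0.9, -2.7, -0.2]
tcp_pos: [0.5372, -0.0785, 0.0198]
force: [-1.0, -4.6, 0.6]
```

Both balls bear (about 4.7 and 1.6 N by my estimate). Backing off and rising.

```bash
python3 -m handwheel '[[-0.003,0,0,0,0,0,-0.2],[-0.006,0,0,0,0,0,-0.2],[-0.012,0,0,0,0,0,-0.2],[-0.025,0,0,0,0,0,-0.2],[-0.045,0,0,0,0,0,-0.2],[-0.06,0,0,0,0,0,-0.2],[-0.06,0,-0.1,0,0,0,-1],[-0.06,0,-0.2,0,0,0,-1],[-0.06,0,-0.3,0,0,0,-1],[-0.06,0,-0.3,0,0,0,-1]]'|sed -n '2p;4p'; python3 to.py n -.19 0 .1 18
```

```text
tcp_pos: [0.548, -0.0969, 0.1167]
force: [1.1, -1.1, 1.0]
shift [-0.4241 -0.0146  0.058 ] turn [ 0.0131  0.0074 -0.0006] tcp [ 0.548  -0.0969  0.1167] F [ 1.11 -1.06  0.97] w -0.0002 g 0.0 t 13.5 q [-0.22  0.13  1.98  0.    1.01 -0.53]
```

```bash
python3 -m handwheel '[[-0.424,-0.012,0.05,0,0,0,-1],[-0.424,-0.012,0.05,0,0,0,-1],[-0.424,-0.012,0.05,0,0,0,-1],[-0.424,-0.012,0.05,0,0,0,-1],[-0.424,-0.012,0.1,0,0,0,-1],[-0.424,-0.012,0.2,0,0,0,-1],[-0.424,-0.012,0.28,0,0,0,-1],[-0.424,-0.012,0.28,0,0,0,-1],[-0.424,-0.012,0.28,0,0,0,-1]]'|sed -n '2p;4p'; python3 to.py n -.172 0 .03 18
```

```text
tcp_pos: [0.5768, -0.2168, 0.0238]
force: [0.4, 0.1, 0.8]
shift [ 0.0454  0.0178 -0.0206] turn [-0.0045 -0.0042 -0.0004] tcp [ 0.5768 -0.2168  0.0238] F [0.42 0.14 0.79] w 0.0001 g 0.0 t 14.25 q [-0.4   0.36  1.9   0.    0.89 -0.71]
```

```bash
python3 -m handwheel '[[0.01,0.01,-0.02,0,0,0,-1],[0.02,0.012,-0.02,0,0,0,-1],[0.03,0.012,-0.02,0,0,0,-1],[0.035,0.012,-0.02,0,0,0,-1],[0.035,0.012,-0.02,0,0,0,-1]]'|sed -n '2p;4p'; python3 to.py n -.168 0 .03 18
```

```text
tcp_pos: [0.5795, -0.206, 0.033]
force: [0.0, 0.2, -0.2]
shift [ 0.0273 -0.0016  0.01  ] turn [0.0017 0.0013 0.0009] tcp [ 0.5795 -0.206   0.033 ] F [ 0.02  0.24 -0.19] w -0.0002 g 0.0 t 14.6667 q [-0.38  0.34  1.9   0.    0.9  -0.7 ]
```

```bash
python3 -m handwheel '[[0.01,0,0.005,0,0,0,-1],[0.02,0,0.008,0,0,0,-1],[0.027,0,0.008,0,0,0,-1],[0.033,0,0.008,0,0,0,-1],[0.039,0,0.008,0,0,0,-1],[0.045,0,0.008,0,0,0,-1],[0.051,0,0.008,0,0,0,-1],[0.057,0,0.008,0,0,0,-1]]'|sed -n '2p;4p'; python3 -m handwheel '[[0.006,0,0,0,0,0,-1],[0.012,0,0,0,0,0,-1],[0.018,0,0,0,0,0,-1],[0.024,0,0,0,0,0,-1],[0.03,0,0,0,0,0,-1]]'|sed -n '2p;4p'; python3 to.py n -.168 0 .03 18
```

```text
tcp_pos: [0.5744, -0.1925, 0.0293]
force: [2.1, -9.1, -6.0]
tcp_pos: [0.5717, -0.1841, 0.0293]
force: [1.3, -8.9, -5.2]
shift [-0.0502  0.0006 -0.002 ] turn [0.001  0.0059 0.0008] tcp [ 0.5717 -0.1841  0.0293] F [ 1.33 -8.88 -5.19] w 0.0002 g 4.5 t 15.75 q [-0.35  0.32  1.94 -0.    0.88 -0.66]
```

```bash
python3 -m handwheel '[[0.008,0,0,0,0,0,-1],[0.016,0,0,0,0,0,-1],[0.024,0,0,0,0,0,-1],[0.032,0,0,0,0,0,-1],[0.04,0,0,0,0,0,-1],[0.048,0,0,0,0,0,-1],[0.056,0,0,0,0,0,-1],[0.064,0,0,0,0,0,-1],[0.072,0,0,0,0,0,-1],[0.08,0,0,0,0,0,-1]]'|sed -n '2p;4p'; python3 to.py n -.168 0 .03 18
cat > gold.py <<'E'
from to import *
def n(p):
    a=np.radians(108);d=p[:2]-[.5246,-.0386];return (1e3*np.array([d@[np.cos(a),np.sin(a)],d@[-np.sin(a),np.cos(a)]])).round(1)
def g(f,box):
    x,y=box; h=cv2.cvtColor(f["img"],cv2.COLOR_RGB2HSV)[y:y+100,x:x+110]
    v,u=np.nonzero((h[...,0]>12)&(h[...,0]<28)&(h[...,1]>130)&(h[...,2]>90))
    return len(u),(u.mean()+x,v.mean()+y) if len(u) else None
for nm,b in(("top",(245,160)),("side",(230,185))):
    f=env.grab_frame(nm); k,c=g(f,b); print(nm,k,c, n(hit(f,*c,.025)) if k else "")
for nm in("p4.png","p4s.png"):
    im=cv2.imread("pics/"+nm); h=cv2.cvtColor(im,cv2.COLOR_BGR2HSV); v,u=np.nonzero((h[...,0]>12)&(h[...,0]<28)&(h[...,1]>130)&(h[...,2]>90))
    f=env.grab_frame("side" if "s" in nm else "top"); o=[230,190] if "s" in nm else [245,170]
    print(nm,len(u),n(hit(f,(u.mean()+.5)/7-.5+o[0],(v.mean()+.5)/7-.5+o[1],.025)))
E
python3 gold.py
```

```text
tcp_pos: [0.5644, -0.1612, 0.0293]
force: [2.7, -9.1, -4.7]
shift [-1.304e-01  1.000e-04 -1.600e-03] turn [0.0013 0.0058 0.0009] tcp [ 0.5644 -0.1612  0.0293] F [ 2.74 -9.1  -4.75] w -0.0002 g 4.5 t 16.5833 q [-0.32  0.3   1.97 -0.    0.87 -0.63]
top 0 None 
side 0 None 
p4.png 290 [-1.006e+02 -1.000e-01]
p4s.png 0 [nan nan]gold.py:13: RuntimeWarning: Mean of empty slice.
  print(nm,len(u),n(hit(f,(u.mean()+.5)/7-.5+o[0],(v.mean()+.5)/7-.5+o[1],.025)))
  ret = ret.dtype.type(ret / rcount)
```

```bash
python3 -m handwheel '[[0.006,0,0,0,0,0,-1],[0.012,0,0,0,0,0,-1],[0.018,0,0,0,0,0,-1],[0.024,0,0,0,0,0,-1],[0.03,0,0,0,0,0,-1],[0.034,0,0,0,0,0,-1],[0.037,0,0,0,0,0,-1],[0.039,0,0,0,0,0,-1]]'|sed -n '2p;4p'; for i in 1 2 3; do python3 -m handwheel '[[0.001,0,0,0,0,0,-1],[0.002,0,0,0,0,0,-1]]'|sed -n '2p;4p';done;  python3 to.py n -.168 0 .03 18
```

```text
tcp_pos: [0.5608, -0.15, 0.0293]
force: [2.1, -7.6, -5.0]
tcp_pos: [0.5607, -0.1495, 0.0293]
force: [2.5, -8.5, -5.8]
tcp_pos: [0.5605, -0.1489, 0.0293]
force: [2.7, -8.1, -4.8]
tcp_pos: [0.5603, -0.1483, 0.0293]
force: [1.9, -7.6, -5.3]
shift [-0.1753 -0.0003 -0.0014] turn [0.0015 0.0057 0.0009] tcp [ 0.5603 -0.1483  0.0293] F [ 1.93 -7.58 -5.27] w 0.0002 g 4.5 t 17.95 q [-0.3   0.29  1.98 -0.    0.87 -0.61]
```

```bash
for i in 1 2; do python3 -m handwheel '[[0.001,0,0,0,0,0,-1],[0.002,0,0,0,0,0,-1]]'|sed -n '2p;4p';done
```

```text
tcp_pos: [0.5601, -0.1478, 0.0293]
force: [1.8, -8.4, -5.5]
tcp_pos: [0.56, -0.1472, 0.0293]
force: [3.2, -9.6, -5.0]
```

```bash
for i in 1 2; do python3 -m handwheel '[[0.001,0,0,0,0,0,-1],[0.002,0,0,0,0,0,-1]]'|sed -n '2p;4p';done
```

```text
tcp_pos: [0.5597, -0.1467, 0.0293]
force: [2.6, -8.7, -5.0]
tcp_pos: [0.5595, -0.1461, 0.0293]
force: [1.4, -8.5, -4.8]
```

Run:
```python
from bench import env
import cv2
b=env.grab_frame("side")["img"][:,:,::-1]
cv2.imwrite("pics/p6.png",cv2.resize(b[195:250,245:315],(763,600),interpolation=2))
```

```text
(no output)
```

View pics/p6.png

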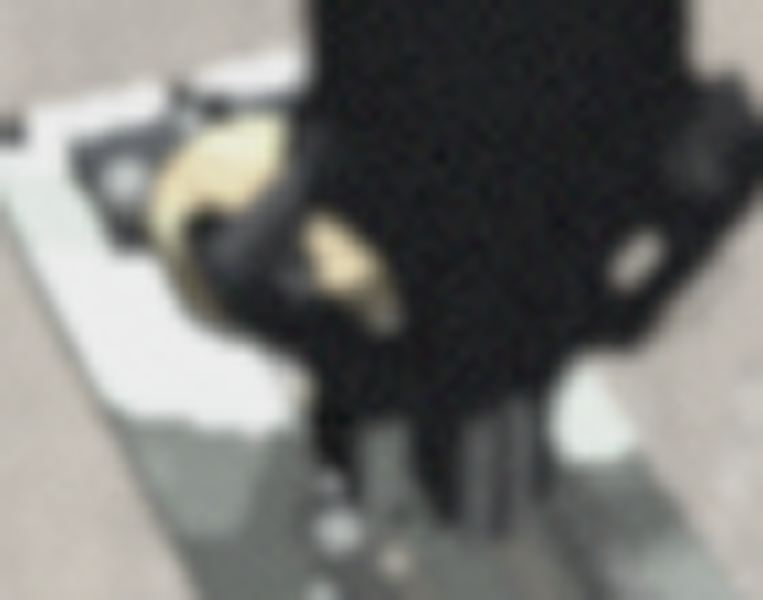

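The hand hides the nose. The blank at (220,200) still sits against the near ball at (125,180). I continue by feel.

```bash
for i in 1 2; do python3 -m handwheel '[[0.001,0,0,0,0,0,-1],[0.002,0,0,0,0,0,-1]]'|sed -n '2p;4p';done
```

```text
tcp_pos: [0.5594, -0.1455, 0.0293]
force: [2.7, -8.9, -5.2]
tcp_pos: [0.5592, -0.1449, 0.0293]
force: [2.0, -8.3, -5.3]
```

```bash
for i in 1 2; do python3 -m handwheel '[[0.001,0,0,0,0,0,-1],[0.002,0,0,0,0,0,-1]]'|sed -n '2p;4p';done
```

```text
tcp_pos: [0.559, -0.1443, 0.0293]
force: [2.3, -8.7, -4.4]
tcp_pos: [0.5588, -0.1438, 0.0293]
force: [2.6, -8.9, -5.4]
```

```bash
for i in 1 2; do python3 -m handwheel '[[0.001,0,0,0,0,0,-1],[0.002,0,0,0,0,0,-1]]'|sed -n '2p;4p';done
```

```text
tcp_pos: [0.5586, -0.1432, 0.0293]
force: [2.1, -8.9, -5.1]
tcp_pos: [0.5585, -0.1426, 0.0293]
force: [2.0, -8.2, -5.1]
```

```bash
for i in 1; do python3 -m handwheel '[[0.001,0,0,0,0,0,-1],[0.002,0,0,0,0,0,-1]]'|sed -n '2p;4p';done
```

```text
tcp_pos: [0.5583, -0.1421, 0.0293]
force: [3.0, -8.3, -5.2]
```

```bash
for i in 1 2; do python3 -m handwheel '[[0.001,0,0,0,0,0,-1],[0.002,0,0,0,0,0,-1]]'|sed -n '2p;4p';done
```

```text
tcp_pos: [0.5581, -0.1415, 0.0293]
force: [3.2, -8.0, -5.3]
tcp_pos: [0.5579, -0.1409, 0.0293]
force: [2.5, -8.9, -5.2]
```

```bash
for i in 1; do python3 -m handwheel '[[0.001,0,0,0,0,0,-1],[0.002,0,0,0,0,0,-1]]'|sed -n '2p;4p';done
```

```text
tcp_pos: [0.5577, -0.1403, 0.0293]
force: [2.3, -9.4, -6.0]
```

```bash
for i in 1 ; do python3 -m handwheel '[[0.001,0,0,0,0,0,-1],[0.001,0,0,0,0,0,-1]]'|sed -n '2p;4p';done
```

```text
tcp_pos: [0.5576, -0.14, 0.0293]
force: [2.9, -7.8, -5.5]
```

```bash
for i in 1; do python3 -m handwheel '[[0.001,0,0,0,0,0,-1],[0.001,0,0,0,0,0,-1]]'|sed -n '2p;4p';done
```

```text
tcp_pos: [0.5576, -0.1398, 0.0293]
force: [1.8, -9.2, -5.5]
```

```bash
for i in 1; do python3 -m handwheel '[[0.001,0,0,0,0,0,-1],[0.001,0,0,0,0,0,-1]]'|sed -n '2p;4p';done
```

```text
tcp_pos: [0.5575, -0.1396, 0.0293]
force: [2.3, -9.7, -5.8]
```

```bash
for i in 1 2; do python3 -m handwheel '[[0.001,0,0,0,0,0,-1],[0.001,0,0,0,0,0,-1]]'|sed -n '2p;4p';done
```

```text
tcp_pos: [0.5574, -0.1394, 0.0293]
force: [2.8, -10.1, -4.4]
tcp_pos: [0.5574, -0.1392, 0.0293]
force: [2.0, -9.2, -4.7]
```

```bash
for i in 1; do python3 -m handwheel '[[0.001,0,0,0,0,0,-1],[0.001,0,0,0,0,0,-1]]'|sed -n '2p;4p';done
```

```text
tcp_pos: [0.5573, -0.139, 0.0293]
force: [2.3, -10.0, -6.0]
```

```bash
for i in 1 ; do python3 -m handwheel '[[0.001,0,0,0,0,0,-1],[0.001,0,0,0,0,0,-1]]'|sed -n '2p;4p';done
```

```text
tcp_pos: [0.5573, -0.1389, 0.0293]
force: [2.7, -10.6, -6.5]
```

```bash
for i in 1; do python3 -m handwheel '[[0.001,0,0,0,0,0,-1],[0.001,0,0,0,0,0,-1]]'|sed -n '2p;4p';done
```

```text
tcp_pos: [0.5572, -0.1387, 0.0294]
force: [3.8, -11.1, -6.5]
```

```bash
for i in 1; do python3 -m handwheel '[[0.001,0,0,0,0,0,-1],[0.001,0,0,0,0,0,-1]]'|sed -n '2p;4p';done
```

```text
tcp_pos: [0.5572, -0.1386, 0.0293]
force: [3.8, -11.8, -6.0]
```

```bash
python3 -m handwheel '[[0.0008,0,0,0,0,0,-1],[0.0008,0,0,0,0,0,-1],[0.0008,0,0,0,0,0,-1]]'|sed -n '2p;4p'
python3 - <<'E'
from bench import env
import numpy as np
F=[]
for _ in range(8): env.grab_frame("side"); F.append(env.read_state()["force"])
F=np.array(F); print((F@[-.309,.951,0]).round(2),F.mean(0).round(2))
E
```

```text
tcp_pos: [0.5572, -0.1385, 0.0294]
force: [2.6, -12.2, -7.6]
[-11.87 -11.93 -11.5  -12.63 -12.04 -12.92 -12.25 -13.19] [  3.17 -11.9   -6.7 ]
```

```bash
python3 -m handwheel '[[0.0008,0,0,0,0,0,-1],[0.0008,0,0,0,0,0,-1],[0.0008,0,0,0,0,0,-1],[0.0008,0,0,0,0,0,-1]]'|sed -n '2p;4p'; python3 -m handwheel '[[-0.004,0,0,0,0,0,-1],[-0.012,0,0,0,0,0,-1],[-0.03,0,0,0,0,0,-1],[-0.08,0,0,0,0,0,-1],[-0.15,0,-0.05,0,0,0,-1],[-0.2,0,-0.2,0,0,0,-1],[-0.2,0,-0.35,0,0,0,-1],[-0.2,0,-0.45,0,0,0,-1],[-0.2,0,-0.45,0,0,0,-1],[-0.2,0,-0.45,0,0,0,-1]]'|sed -n '1,4p'
```

```text
tcp_pos: [0.5572, -0.1384, 0.0294]
force: [2.9, -12.2, -7.7]
clock: 23.65
tcp_pos: [0.5772, -0.1939, 0.1689]
tcp_rot: [0.004, 0.588, 0.809, 0.001]
force: [-0.3, 0.0, -0.3]
```

```bash
python3 -c "
from bench import env
print(env.sign_off())"
```

```text
the job is handed in; nothing more can be done
None
```

I handed the job in at about 24 s on the robot's clock, but sign-off returned no verdict: the blank was seated on both balls and let go, then the nose was brought up to about 3.7 N (judged from the rise in pushing force) and the hand withdrawn; I had no clear view of the finished fit.

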